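Scan a sample carrier and hold it flush on the sloped measuring window

ROBOT

A 6-joint arm with a two-finger parallel gripper is mounted at the origin on the work surface. World frame = base frame: x ahead of the robot, y to its left, z up, the work surface at z = 0. Lengths are in mm, angles in rad, forces in N, time in s.
With the tool pointing down it reaches from about 325 to 900 mm from the base axis. Payload 6.1 kg.
Tool frame: the origin (TCP) lies on the centre line of the jaws, within the pads' length; the fingertips stand 25 mm ahead of it and the grasp point (between the pads) lies 6 mm ahead of it; z points along the fingers, y is the line along which they close (so a half turn about z gives the same grasp; the last joint's range is limited). The gripper opens to 87 mm and grips with 3 to 60 N. Pads are 19 mm wide; open, the fingers measure 117 mm over their backs; the gripper's body (75 mm by 190 mm) begins 51 mm behind the grasp point.
Start: joints at [1.07, 0.22, 1.526, -0, 1.395, -0.126], TCP at [228.802, 581.606, 247.538] pointing down, gripper open.
Joint ranges: [-2.98, 2.98], [-0.91, 2.08], [0.09, 2.57], [-1.24, 4.39], [0.2, 2.65], [-2.68, 2.68]. Speed limits (rad/s): [2.57, 2.57, 3.01, 3.14, 3.14, 3.14].

INTERFACE

Orientations are given as a unit quaternion [x, y, z, w].
In Python, from station import arm gives the robot as it stands.
- The arm moves only by the tool step_arm, never from a script. Its argument "moves" is a list of rows, each an object with "translation": the shift along the tool's x, y, z in cm, a list of three; "twist": the turn, a rotation vector about the tool's x, y, z in degrees, a list of three; "gripper": the opening, from 0 (shut) to 1 (fully open). In form: [{"translation": [x, y, z], "twist": [wx, wy, wz], "gripper": gripper}, ...]. A call has 1 to 8 rows; each row shifts and turns the commanded pose from where the row before left it, along the tool's axes as they then stand; what a row does not reach is not made up. A row lasts 1/12 s, in which the tool goes at most 41.7 mm and 7.16 degrees, less where a joint would pass 70% of its speed; a pose out of reach is approached as far as the arm can. A call is refused whole if a number of a shift passes 4.17 or a number of a turn 7.16, either way. A call with a gripper value outside its range is refused whole. The fingers move at their own pace and stop on an object; "squeeze" is the grip in N (left out, the last holds). Time passes only in rows, so rows that do not move let the fingers close. It gives the time, the measured TCP pose, the force, the opening and the grip force at its end, in the units of the state.
- arm.get_obs(): the state, without advancing time (a new reading comes with each control period).
- arm.get_image(name): name is "side" or "top" or "wrist"; returns the picture (384x512x3 uint8, red, green, blue); there is no depth.
- arm.calibration(name): a dict with "camera_matrix" (3x3 intrinsics, pixels), "rvec" (rotation vector, rad) and "tvec" (3), from world to camera coordinates, as OpenCV has them; the wrist camera has in their place "tool_from_camera" (4x4, takes a point from camera to tool coordinates, whose origin is the TCP and whose axes are the flange's). Camera axes: x right, y down, z forward; pixel columns grow to the right and rows downward; lengths in mm; the calibration is good to about 2 mm. A picture is of the moment at which its call begins: read the wrist's pose just before it. calibration takes no time and is no camera call.
- arm.sign_off(): hands the job in; it is judged then, once.
The state is a dict: "time_s": time; "joint_pos": joint angles; "qvel": joint speeds; "joint_torque": joint torques, N m; "ee_pos": TCP position; "ee_rot": TCP orientation; "force": force on the tool from outside, world axes, zero at the start; "ft_torque": the same for the moment, N m; "width": opening from 0.0 (shut) to 1.0 (fully open); "finger_force": force on a finger pad.
Only numpy, scipy, OpenCV 4.12 (cv2) and the standard library are available. Lean on these libraries where they do the work, as an engineer would, in place of code of your own. Each camera call takes 0.05 s, during which the arm holds its last target. There are 200 camera calls.

TASK

Take the finned sample carrier off the grey tray and show it level to the code reader: first one of its short ends, then, after a quarter turn, one of its long sides, pausing half a second at each. Then tilt the carrier to match the sloped stage, lay its flat underside flush and centred on the steel window with its long side level across the slope, press gently until the sprung window has gone in about half way, and finish holding it there, still gripped and pressed; do not shift the slope or disturb the other things.

Things in the scene. Friction and masses are not known exactly. Their poses are not given: they have to be found in the camera images.
- carrier: The finned carrier: flat aluminium plate 80 (x) x 50 (y) x 8 mm with an upright grip fin on its middle, 44 long (x), 12 thick (y), from 8 to 50 mm above the underside; pale code plates on both ends and long sides; 0.1 to 0.2 kg. Origin: centre of the flat underside (the face for the window), z up through the fin. Either way round is the same. Starts flat on the tray, long axis within 0.55 rad of world y.
- tray: Fixed grey plastic tray slab, 85 x 120 x 12 mm high, on which the carrier starts. Origin: centre of its underside, on the table.
- reader_window (a point): Lens of the code reader, a fixed white box 150 mm high, 70 wide, 60 deep; the lens, 110 mm up its upright front, looks along this frame's -x (z up). It reads a carrier held level for half a second, plate at lens height and centred sideways (within 25 mm), the carrier's middle about 90 mm (60 to 130) straight in front of the lens, its end or side square to the lens (within 12 degrees).
- stage: Measuring stage: fixed foot 150 x 145 x 30 mm; a tilting platen (90 x 104 x 14) clamped between two cheeks 88 high, pivot 85 above the table; behind it (+x, from 75 mm) a white housing 57 high. Origin: foot's underside, below the pivot. The slope comes down towards -x, the robot's side (yaw within 0.3). Stage may be left or right of the middle, the reader on the other side.
- platen (a joint): Slope of the platen and its window from level, rad; clamped anywhere between 0.26 and 0.60. A stiff clamp (about 4 N m): it must not be shifted.
- platen_edge (a point): Middle of the platen's upper (far) edge, 45 mm up the slope from the pivot; moves only if the slope is shifted.
- window_face (a point): Centre of the upper face of the steel window plate on the platen, 20 mm from the pivot along the normal. Plate 66 mm up the slope (x) x 88 across (y) x 6, a 30 mm dark disc in its middle. z: outward normal of the slope, x up the slope, y level across it. Nothing stands above the plate; no ledge: an unheld carrier slides off.
- window (a joint): How far the spring-backed window plate is pressed in along its normal, m: 0 free, 0.007 at its stop. Spring: starts to give at 1.8 N, 1.2 N more per mm; about half way is 0.0035 m at 6 N.
- amber_bottle: Bystander, to be left alone: amber glass bottle with white cap, 60 dia x 120 mm high. Origin: centre of its underside.
- jar: Bystander, to be left alone: clear jar, 56 dia x 70 mm high. Origin: centre of its underside.
- knob_carrier: Bystander, to be left alone: a different, square carrier, 55 x 55 x 8 with a round knob 22 dia (total height 30 mm). Origin: centre of its underside.
- dish: Bystander, to be left alone: closed flat glass dish, 86 dia x 15 mm high. Origin: centre of its underside.
- screwdriver: Bystander, to be left alone: screwdriver lying on the table along its own x, 200 mm long, handle 26 mm thick towards -x. Origin: mid-length, on the table.
- beaker: Bystander, to be left alone: small glass beaker, 60 dia x 75 mm high. Origin: centre of its underside.
- mouse: Bystander, to be left alone: grey computer mouse, 100 x 58 x 22 mm. Origin: centre of its underside.
Not all that is in view belongs to the job. What is shaped like the carrier but purple is not meant. Leave any brown or purple look-alike of the part that bears reader_window alone.

How it is judged (in metres and radians):
On the way, in this order (a step that is already met when the one before it is completed fails the run):
1. the carrier is held level in front of the reader with a short end to the lens (x of carrier in the frame of reader_window between -0.15 and -0.045 m and y of carrier in the frame of reader_window between -0.03 and 0.03 m and z of carrier in the frame of reader_window between -0.035 and 0.03 m and angle between carrier's own z axis and vertical below 0.26 rad and angle between the x axis of carrier and the x axis of reader_window, either way round below 0.26 rad and contact force between the fingers and carrier above 1 N), for 0.3 s.
2. the carrier is held level in front of the reader with a long side to the lens (x of carrier in the frame of reader_window between -0.15 and -0.045 m and y of carrier in the frame of reader_window between -0.03 and 0.03 m and z of carrier in the frame of reader_window between -0.035 and 0.03 m and angle between carrier's own z axis and vertical below 0.26 rad and angle between the y axis of carrier and the x axis of reader_window, either way round below 0.26 rad and contact force between the fingers and carrier above 1 N), for 0.3 s.
At the end, for the whole second after the job is handed in: The gripper still holds the carrier; its underside lies on the window within 3 degrees of the slope and 3 mm, centred within 12 mm each way, its long axis level across the slope within 8 degrees; the window is pressed in 1.8 to 6.2 mm by 1.5 to 15 N, and all is still (contact force between the fingers and carrier above 1 N and angle between the z axis of carrier and the z axis of window_face, either way round below 0.05 rad and angle between carrier's own z axis and vertical below 1 rad and angle between the x axis of carrier and the y axis of window_face, either way round below 0.15 rad and x of carrier in the frame of window_face between -0.012 and 0.012 m and y of carrier in the frame of window_face between -0.012 and 0.012 m and z of carrier in the frame of window_face between -0.003 and 0.003 m and value of joint window between 0.0018 and 0.0062 m and contact force between carrier and stage between 1.5 and 15 N and linear speed of carrier below 0.01 m/s and height (world z) of carrier above 0.07 m); the arm keeps its last pose, push and grip.
It fails at once if the carrier is rammed against the stage (over 25 N) (contact force between carrier and stage above 25 N).
It fails at once if the stage's slope is shifted (distance of platen_edge from where it was at the start of the episode above 0.004 m).
It fails at once if a bystander is disturbed (moved over 30 mm) (distance of any of amber_bottle, jar, knob_carrier, dish, screwdriver, beaker, mouse from where it was at the start of the episode above 0.03 m).
It also fails if it takes over 58 s, if anything falls off the work surface, if the arm or the gripper's body presses on something with over 40 N, if the wrist force passes 120 N, or if a joint passes its speed limit or range.

## Working session

There is one attempt and no reset: what is moved stays moved. The work goes in short steps, Python scripts to look and compute and a tool call to move; the robot and the scene stay as the last step left them, time stands still between calls to the robot, and variables do not carry over. Pictures are saved under pics/ and viewed, at most 10 in all, crops included, and the job is handed in when it is done.

Besides the shell and the picture viewer there is one more tool, called after ">>>" as name([rows], argument=value, ...), one row to a line, values as JSON. step_arm: Moves the arm, as the interface text tells. Its arguments: {"type":"object","properties":{"moves":{"type":"array"},"squeeze":{"type":"number"}},"required":["moves"]}

```bash
mkdir -p pics; ls
python3 - <<'E'
from station import arm
import cv2,numpy as np
for n in ("top","side"):
    cv2.imwrite(f"pics/{n}0.png",cv2.cvtColor(arm.get_image(n),cv2.COLOR_RGB2BGR))
    c=arm.calibration(n); R=cv2.Rodrigues(np.array(c["rvec"]))[0]
    print(n,c["camera_matrix"],(-R.T@np.array(c["tvec"]).ravel()).round(0))
print(arm.calibration("wrist"))
print(arm.get_obs())
E
```

```text
pics
top [[425.39639866   0.         250.18625706]
 [  0.         425.39639866 183.82707424]
 [  0.           0.           1.        ]] [ 390.   65. 1445.]
side [[380.78741256   0.         257.39118118]
 [  0.         380.78741256 191.92554254]
 [  0.           0.           1.        ]] [  79. -787. 1031.]
{'camera_matrix': array([[339.35671462,   0.        , 252.91260509],
       [  0.        , 339.35671462, 190.34065059],
       [  0.        ,   0.        ,   1.        ]]), 'tool_from_camera': array([[-5.63835669e-04, -9.69376436e-01, -2.45578921e-01,
         6.70273829e+01],
       [ 9.99999182e-01, -2.64640152e-04, -1.25132597e-03,
         1.51814292e-01],
       [ 1.14801586e-03, -2.45579426e-01,  9.69375793e-01,
        -1.37352019e+02],
       [ 0.00000000e+00,  0.00000000e+00,  0.00000000e+00,
         1.00000000e+00]])}
{'time_s': 0.1, 'joint_pos': array([ 1.06989940e+00,  2.21162594e-01,  1.52750010e+00, -2.80739483e-05,
        1.39465134e+00, -1.26157762e-01]), 'qvel': array([ 0.00176343,  0.00082809, -0.00452691,  0.00053036,  0.00185049,
        0.00074838]), 'joint_torque': array([ 1.06800846e-03, -4.95942342e+01, -3.88519371e+01,  7.02334614e-02,
        5.14519354e-02, -2.01588028e-05]), 'ee_pos': array([228.57027476, 581.16387209, 246.53528612]), 'ee_rot': array([ 1.86272665e-01,  9.82497712e-01, -8.22998722e-04, -2.52307878e-04]), 'force': array([ 0.33812209,  0.11477322, -0.16123763]), 'ft_torque': array([ 0.00993063, -0.00811965,  0.03991892]), 'finger_force': 0.0, 'width': 0.9975028462200088}
```

View pics/top0.png

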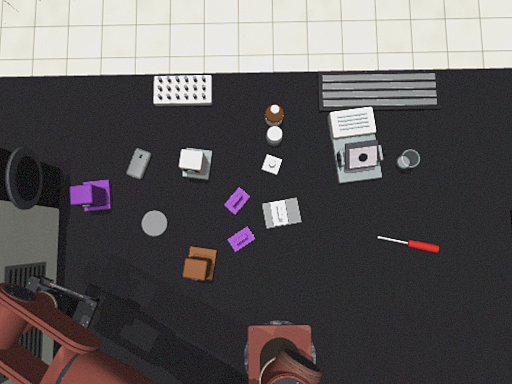

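View pics/side0.png

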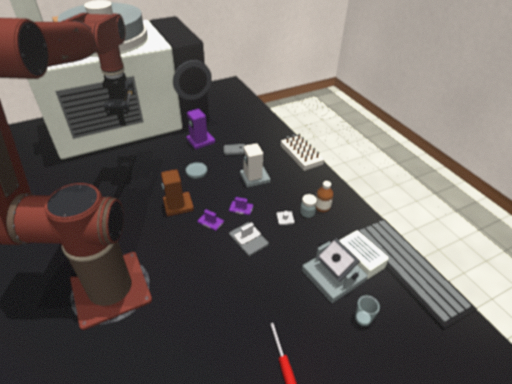

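Run:
```python
import cv2,numpy as np
t=cv2.imread("pics/top0.png");s=cv2.imread("pics/side0.png")
def r(im,x,y,w,h,W,H): return cv2.resize(im[y:y+h,x:x+w],(W,H),interpolation=cv2.INTER_CUBIC)
a=np.hstack([r(t,170,135,60,60,300,300),r(t,245,180,75,60,250,300)[:, :],r(t,320,100,75,90,250,300)])
b=np.hstack([r(s,225,130,60,60,300,300),r(s,220,210,60,60,250,300),r(s,295,220,95,85,250,300)])
cv2.imwrite("pics/crop.png",np.vstack([a,b]))
```

```text
(no output)
```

View pics/crop.png

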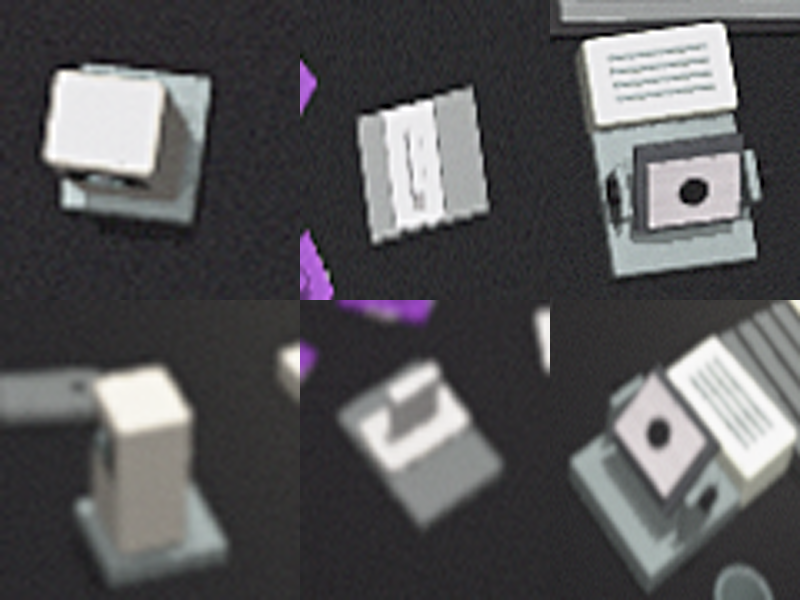

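```bash
cat > h.py <<'E'
import cv2,numpy as np
from station import arm
from scipy.spatial.transform import Rotation as Ro
def cam(n,obs=None):
    c=arm.calibration(n);K=np.array(c["camera_matrix"])
    if n=="wrist":
        o=obs or arm.get_obs();T=np.eye(4);T[:3,:3]=Ro.from_quat(o["ee_rot"]).as_matrix();T[:3,3]=o["ee_pos"]
        W=T@np.array(c["tool_from_camera"]);return K,W[:3,:3],W[:3,3]   # R: cam->world
    R=cv2.Rodrigues(np.array(c["rvec"]))[0];return K,R.T,-R.T@np.array(c["tvec"]).ravel()
def ray(C,px,z):
    K,R,p=C;px=np.atleast_2d(px).astype(float)
    d=np.c_[px,np.ones(len(px))]@np.linalg.inv(K).T@R.T
    return p+d*((z-p[2])/d[:,2])[:,None]
def proj(C,P):
    K,R,p=C;q=(np.atleast_2d(P)-p)@R@K.T;return q[:,:2]/q[:,2:]
E
python3 - <<'E'
from h import *
C=cam("top");print(C[1].round(2));print(proj(C,[[0,0,0],[400,0,0],[400,300,0]]).round(0))
im=cv2.imread("pics/top0.png");hsv=cv2.cvtColor(im,cv2.COLOR_BGR2HSV)
def cnts(m,amin=60):
    return [c for c in cv2.findContours(m,cv2.RETR_EXTERNAL,cv2.CHAIN_APPROX_NONE)[0] if cv2.contourArea(c)>amin]
def show(name,box,lo,z,smax=60):
    x0,y0,x1,y1=box;m=np.zeros(im.shape[:2],np.uint8)
    m[y0:y1,x0:x1]=((hsv[y0:y1,x0:x1,2]>lo)&(hsv[y0:y1,x0:x1,1]<smax))*255
    for c in cnts(m):
        w=ray(C,c.reshape(-1,2),z)[:,:2].astype(np.float32);r=cv2.minAreaRect(w)
        print(name,np.round(r[0]),np.round(r[1]),round(r[2],1),cv2.minAreaRect(c)[0])
show("tray",(255,190,310,235),90,12)
show("white",(255,190,310,235),215,20)
show("readertop",(172,140,210,180),225,150)
show("readerbase",(172,140,220,190),110,5)
show("stage foot",(322,100,390,190),110,30)
show("platen",(340,142,380,172),165,100)
print(im[212,266],im[212,275],im[150,205],im[160,190],im[180,370])
for n,z,b in (("bottle",120,(262,100,288,126)),("jar",70,(262,124,288,147)),("knob",8,(258,152,286,176)),("dish",15,(138,207,170,240)),("mouse",22,(122,146,156,182)),("beaker",75,(395,146,422,172))):
    show(n,b,70,z,256)
E
```

```text
[[-0.01 -0.99  0.12]
 [-1.    0.01  0.02]
 [-0.02 -0.12 -0.99]]
[[279. 357.]
 [277. 233.]
 [188. 234.]]
tray [468. -16.] [ 86. 121.] 9.7 (281.2439880371094, 212.5919952392578)
white [468.  -8.] [81. 48.] 8.3 (278.85137939453125, 212.60809326171875)
readertop [630. 269.] [64. 56.] 82.5 (190.46156311035156, 158.8076934814453)
readerbase [643. 279.] [108. 101.] 82.0 (194.2230682373047, 162.71539306640625)
stage foot [ 696. -270.] [247. 152.] 6.5 (355.00067138671875, 144.25523376464844)
stage foot [ 838. -278.] [225.  21.] 89.1 (356.0, 103.0)
platen [ 640. -276.] [61. 93.] 6.5 (362.9769287109375, 156.31541442871094)
[175 177 174] [239 236 237] [182 183 173] [235 234 234] [33 31 33]
bottle [776.   7.] [58. 69.] 89.1 (274.0, 114.5)
jar [724.   6.] [53. 68.] 89.1 (274.0, 134.0)
knob [635.  14.] [58. 58.] 70.6 (271.35003662109375, 163.9499969482422)
dish [438. 412.] [87. 84.] 45.2 (154.0, 223.00001525878906)
mouse [641. 468.] [ 59. 100.] 69.5 (138.18963623046875, 163.27586364746094)
beaker [ 632. -429.] [59. 76.] 43.5 (408.50006103515625, 159.50001525878906)
```

The carrier is the silver-and-white finned piece on the grey tray at top px (279,213). It is the only non-purple finned one: the look-alikes at (237,200) and (241,239) are purple. The reader is the white box at (190,159), with its lens on the -x face. The brown box at (199,264) and the purple one at (90,195) are decoys. The crop confirms all of this, and it shows the carrier's long axis close to world x. I'm moving above the carrier now.

>>> step_arm([
  {"translation": [-2.74, -2.88, 0], "twist": [0, 0, 0], "gripper": 1},
  {"translation": [-2.74, -2.88, 0], "twist": [0, 0, 0], "gripper": 1},
  {"translation": [-2.74, -2.88, 0], "twist": [0, 0, 0], "gripper": 1},
  {"translation": [-2.74, -2.88, 0], "twist": [0, 0, 0], "gripper": 1},
  {"translation": [-2.74, -2.88, 0], "twist": [0, 0, 0], "gripper": 1},
  {"translation": [-2.74, -2.88, 0], "twist": [0, 0, 0], "gripper": 1},
  {"translation": [-2.74, -2.88, 0], "twist": [0, 0, 0], "gripper": 1},
  {"translation": [-2.74, -2.88, 0], "twist": [0, 0, 0], "gripper": 1},
])

```text
time_s: 0.77
ee_pos: [348.4, 285.1, 247.2]
ee_rot: [0.186, 0.983, -0.0, -0.0]
force: [1.3, -0.6, 0.1]
width: 1.001
finger_force: 0.0
```

>>> step_arm([
  {"translation": [-2.74, -2.88, 0], "twist": [0, 0, 0], "gripper": 1},
  {"translation": [-2.74, -2.88, 0], "twist": [0, 0, 0], "gripper": 1},
  {"translation": [-2.74, -2.88, 0], "twist": [0, 0, 0], "gripper": 1},
  {"translation": [-2.74, -2.88, 0], "twist": [0, 0, 0], "gripper": 1},
  {"translation": [-2.74, -2.88, 0], "twist": [0, 0, 0], "gripper": 1},
  {"translation": [-2.74, -2.88, 0], "twist": [0, 0, 0], "gripper": 1},
  {"translation": [-2.74, -2.88, 0], "twist": [0, 0, 0], "gripper": 1},
  {"translation": [-2.74, -2.88, 0], "twist": [0, 0, 0], "gripper": 1},
])

```text
time_s: 1.43
ee_pos: [468.2, -9.7, 247.4]
ee_rot: [0.186, 0.982, 0.0, -0.0]
force: [0.3, 2.2, -0.1]
width: 0.996
finger_force: 0.0
```

>>> step_arm([
  {"translation": [0, 0, 1.27], "twist": [0, 0, -5], "gripper": 1},
  {"translation": [0, 0, 1.27], "twist": [0, 0, -5], "gripper": 1},
  {"translation": [0, 0, 1.27], "twist": [0, 0, -5], "gripper": 1},
  {"translation": [0, 0, 1.27], "twist": [0, 0, -5], "gripper": 1},
  {"translation": [0, 0, 1.27], "twist": [0, 0, -5], "gripper": 1},
  {"translation": [0, 0, 1.27], "twist": [0, 0, -5], "gripper": 1},
  {"translation": [0, 0, 0], "twist": [0, 0, 0], "gripper": 1},
  {"translation": [0, 0, 0], "twist": [0, 0, 0], "gripper": 1},
])

```text
time_s: 2.1
ee_pos: [467.3, -7.5, 170.6]
ee_rot: [-0.073, 0.997, 0.0, -0.001]
force: [0.3, 0.6, 0.4]
width: 0.999
finger_force: 0.0
```

Run:
```python
from h import *
o=arm.get_obs();im=cv2.cvtColor(arm.get_image("wrist"),cv2.COLOR_RGB2BGR);cv2.imwrite("pics/w1.png",im)
print(o["ee_pos"],Ro.from_quat(o["ee_rot"]).as_matrix().round(3),o["joint_pos"].round(2),o["time_s"])
```

```text
[467.26409979  -7.54027463 170.58285916] [[-0.989 -0.146 -0.002]
 [-0.146  0.989  0.   ]
 [ 0.002  0.001 -1.   ]] [-0.19 -0.09  2.   -0.    1.23 -1.9 ] 2.1
```

View pics/w1.png

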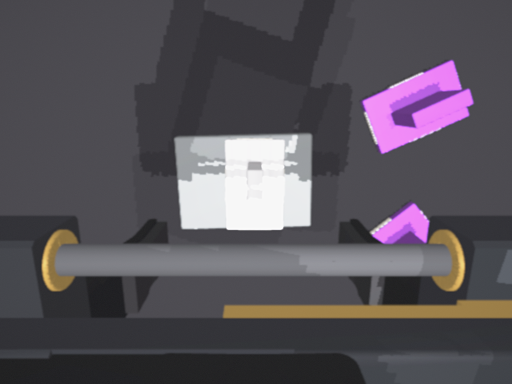

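The wrist view shows the tray at x 176–311 and y 134–229, with the carrier plate at about x 226–285 and y 139–230. The fin runs vertically at about x 254. The carrier's long axis is confirmed near world x.

Run:
```python
from h import *
C=cam("wrist");im=cv2.imread("pics/w1.png");g=cv2.cvtColor(im,cv2.COLOR_BGR2GRAY)
m=np.zeros_like(g);m[125:234,165:325]=(g[125:234,165:325]>232)*255
m=cv2.morphologyEx(m,cv2.MORPH_OPEN,np.ones((5,5)))
c=max(cv2.findContours(m,cv2.RETR_EXTERNAL,cv2.CHAIN_APPROX_NONE)[0],key=cv2.contourArea)
print(cv2.boundingRect(c));r=cv2.minAreaRect(ray(C,c.reshape(-1,2),20)[:,:2].astype(np.float32));print(r)
print("edge pts",ray(C,[[226,140],[284,140],[227,229],[284,229]],20).round(1).tolist())
cv2.imwrite("pics/w1c.png",cv2.resize(im[130:235,165:325],(800,525),interpolation=cv2.INTER_CUBIC))
```

```text
(180, 139, 129, 91)
((470.6361999511719, -14.539485931396484), (80.81393432617188, 113.40821838378906), 8.354525566101074)
edge pts [[433.8, -35.7, 20.0], [426.6, 12.8, 20.0], [513.0, -24.8, 20.0], [505.5, 26.2, 20.0]]
```

View pics/w1c.png

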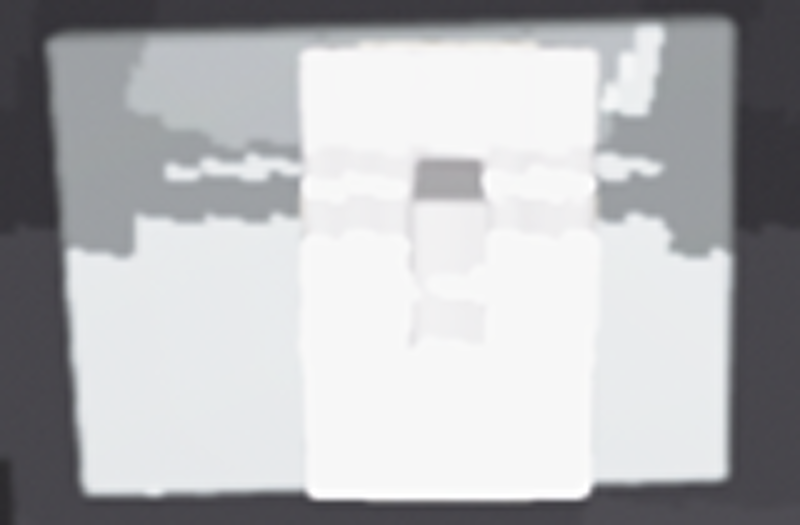

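>>> step_arm([
  {"translation": [-0.27, 0.17, 2], "twist": [0, 0, 0], "gripper": 1},
  {"translation": [0, 0, 2], "twist": [0, 0, 0], "gripper": 1},
  {"translation": [0, 0, 2], "twist": [0, 0, 0], "gripper": 1},
  {"translation": [0, 0, 2], "twist": [0, 0, 0], "gripper": 1},
  {"translation": [0, 0, 2], "twist": [0, 0, 0], "gripper": 1},
  {"translation": [0, 0, 1.4], "twist": [0, 0, 0], "gripper": 1},
  {"translation": [0, 0, 0.55], "twist": [0, 0, 0], "gripper": 1},
  {"translation": [0, 0, 0], "twist": [0, 0, 0], "gripper": 1},
])

```text
time_s: 2.82
ee_pos: [470.1, -5.5, 51.3]
ee_rot: [-0.074, 0.997, 0.0, -0.001]
force: [0.5, 0.6, 0.9]
width: 1.0
finger_force: 0.0
```

>>> step_arm([
  {"translation": [0, 0, 0], "twist": [0, 0, 0], "gripper": 0},
  {"translation": [0, 0, 0], "twist": [0, 0, 0], "gripper": 0},
  {"translation": [0, 0, 0], "twist": [0, 0, 0], "gripper": 0},
  {"translation": [0, 0, 0], "twist": [0, 0, 0], "gripper": 0},
  {"translation": [0, 0, 0], "twist": [0, 0, 0], "gripper": 0},
  {"translation": [0, 0, 0], "twist": [0, 0, 0], "gripper": 0},
  {"translation": [0, 0, 0], "twist": [0, 0, 0], "gripper": 0},
  {"translation": [0, 0, 0], "twist": [0, 0, 0], "gripper": 0},
], squeeze=40)

```text
time_s: 3.48
ee_pos: [470.5, -5.6, 51.9]
ee_rot: [-0.074, 0.997, -0.0, 0.0]
force: [-0.3, -0.2, 0.0]
width: 0.479
finger_force: 0.0
```

>>> step_arm([
  {"translation": [0, 0, 0], "twist": [0, 0, 0], "gripper": 0},
  {"translation": [0, 0, 0], "twist": [0, 0, 0], "gripper": 0},
  {"translation": [0, 0, 0], "twist": [0, 0, 0], "gripper": 0},
  {"translation": [0, 0, 0], "twist": [0, 0, 0], "gripper": 0},
  {"translation": [0, 0, 0], "twist": [0, 0, 0], "gripper": 0},
  {"translation": [0, 0, 0], "twist": [0, 0, 0], "gripper": 0},
  {"translation": [0, 0, 0], "twist": [0, 0, 0], "gripper": 0},
  {"translation": [0, 0, 0], "twist": [0, 0, 0], "gripper": 0},
])

```text
time_s: 4.15
ee_pos: [470.5, -5.6, 51.8]
ee_rot: [-0.074, 0.997, -0.0, 0.0]
force: [0.1, -0.6, -0.9]
width: 0.134
finger_force: 40.0
```

>>> step_arm([
  {"translation": [0, 0, -1.5], "twist": [0, 0, 0], "gripper": 0},
  {"translation": [0, 0, -2], "twist": [0, 0, 0], "gripper": 0},
  {"translation": [0, 0, -2], "twist": [0, 0, 4], "gripper": 0},
  {"translation": [0, 0, -2], "twist": [0, 0, 4], "gripper": 0},
  {"translation": [0, 0, -1.4], "twist": [0, 0, 4], "gripper": 0},
  {"translation": [0, 0, -0.5], "twist": [0, 0, 3.9], "gripper": 0},
  {"translation": [0, 1, 0], "twist": [0, 0, 0], "gripper": 0},
  {"translation": [0, 2, 0], "twist": [0, 0, 0], "gripper": 0},
])

```text
time_s: 4.82
ee_pos: [474.5, 23.6, 145.9]
ee_rot: [0.065, 0.998, -0.0, 0.0]
force: [0.2, 0.9, -1.8]
width: 0.139
finger_force: 40.0
```

>>> step_arm([
  {"translation": [-0.03, 3.3, 0], "twist": [0, 0, 0], "gripper": 0},
  {"translation": [-0.03, 3.3, 0], "twist": [0, 0, 0], "gripper": 0},
  {"translation": [-0.03, 3.3, 0], "twist": [0, 0, 0], "gripper": 0},
  {"translation": [-0.03, 3.3, 0], "twist": [0, 0, 0], "gripper": 0},
  {"translation": [-0.03, 3.3, 0], "twist": [0, 0, 0], "gripper": 0},
  {"translation": [-0.03, 3.3, 0], "twist": [0, 0, 0], "gripper": 0},
  {"translation": [-0.03, 3.3, 0], "twist": [0, 0, 0], "gripper": 0},
  {"translation": [-0.03, 2, 0], "twist": [0, 0, 0], "gripper": 0},
])

```text
time_s: 5.48
ee_pos: [507.9, 276.4, 144.6]
ee_rot: [0.062, 0.998, 0.0, -0.001]
force: [-0.3, -0.7, -1.0]
width: 0.135
finger_force: 40.0
```

>>> step_arm([
  {"translation": [0, 1.2, 0], "twist": [0, 0, 0], "gripper": 0},
  {"translation": [0, 0, 0], "twist": [0, 0, 0], "gripper": 0},
  {"translation": [0, 0, 0], "twist": [0, 0, 0], "gripper": 0},
  {"translation": [0, 0, 0], "twist": [0, 0, 0], "gripper": 0},
])

```text
time_s: 5.82
ee_pos: [510.0, 283.6, 145.1]
ee_rot: [0.064, 0.998, -0.001, -0.001]
force: [-0.4, -0.1, -1.5]
width: 0.134
finger_force: 40.0
```

Run:
```python
from h import *
o=arm.get_obs();t=cv2.cvtColor(arm.get_image("top"),cv2.COLOR_RGB2BGR);s=cv2.cvtColor(arm.get_image("side"),cv2.COLOR_RGB2BGR)
print(o["ee_pos"],Ro.from_quat(o["ee_rot"]).as_matrix().round(3).tolist(),o["joint_pos"].round(2),o["finger_force"])
f=lambda im,x,y:cv2.resize(im[y:y+110,x:x+75],(400,587),interpolation=cv2.INTER_CUBIC)
cv2.imwrite("pics/read1.png",np.hstack([f(t,160,130),f(s,200,115)]))
```

```text
[509.95930261 283.6394816  145.11019734] [[-0.992, 0.128, -0.001], [0.128, 0.992, -0.001], [0.001, -0.001, -1.0]] [ 0.37  0.22  1.73 -0.    1.2  -1.07] 39.99852896668017
```

View pics/read1.png

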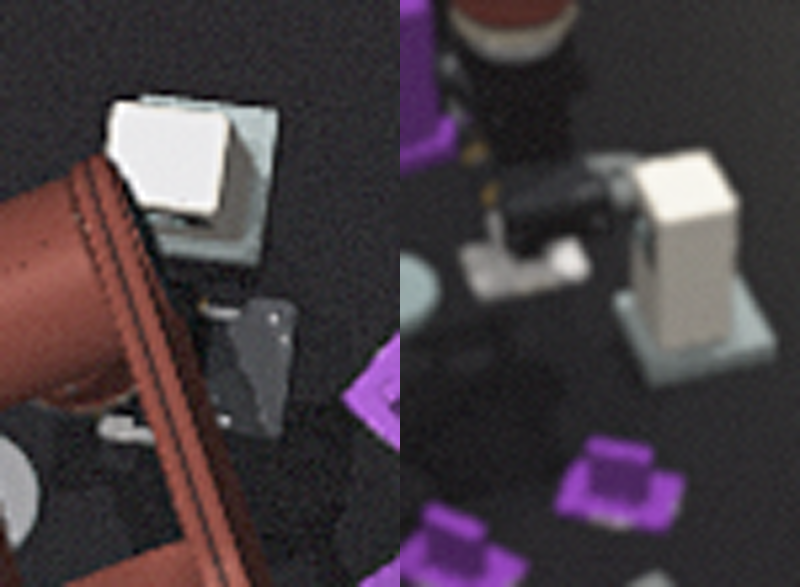

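The crops show the carrier held with its short end facing the lens side of the white reader (side crop about (525,265) next to (650,235)). I'll hold it, give it a quarter turn, and hold again.

>>> step_arm([
  {"translation": [0, 0, 0], "twist": [0, 0, 0], "gripper": 0},
  {"translation": [0, 0, 0], "twist": [0, 0, 0], "gripper": 0},
  {"translation": [0, 0, 0], "twist": [0, 0, 0], "gripper": 0},
  {"translation": [0, 0, 0], "twist": [0, 0, 0], "gripper": 0},
  {"translation": [0, 0, 0], "twist": [0, 0, 0], "gripper": 0},
  {"translation": [0, 0, 0], "twist": [0, 0, 0], "gripper": 0},
  {"translation": [0, 0, 0], "twist": [0, 0, 0], "gripper": 0},
])

```text
time_s: 6.5
ee_pos: [510.5, 284.7, 145.9]
ee_rot: [0.064, 0.998, 0.0, 0.0]
force: [-0.7, -0.4, -1.0]
width: 0.134
finger_force: 40.0
```

>>> step_arm([
  {"translation": [0, 0, 0], "twist": [0, 0, 5], "gripper": 0},
  {"translation": [0, 0, 0], "twist": [0, 0, 6], "gripper": 0},
  {"translation": [0, 0, 0], "twist": [0, 0, 6], "gripper": 0},
  {"translation": [0, 0, 0], "twist": [0, 0, 6], "gripper": 0},
  {"translation": [0, 0, 0], "twist": [0, 0, 6], "gripper": 0},
  {"translation": [0, 0, 0], "twist": [0, 0, 6], "gripper": 0},
  {"translation": [0, 0, 0], "twist": [0, 0, 6], "gripper": 0},
  {"translation": [0, 0, 0], "twist": [0, 0, 6], "gripper": 0},
])

```text
time_s: 7.17
ee_pos: [510.5, 284.7, 145.8]
ee_rot: [0.459, 0.888, -0.0, -0.0]
force: [1.3, 0.1, -1.4]
width: 0.135
finger_force: 40.0
```

>>> step_arm([
  {"translation": [0, 0, 0], "twist": [0, 0, 6], "gripper": 0},
  {"translation": [0, 0, 0], "twist": [0, 0, 6], "gripper": 0},
  {"translation": [0, 0, 0], "twist": [0, 0, 6], "gripper": 0},
  {"translation": [0, 0, 0], "twist": [0, 0, 6], "gripper": 0},
  {"translation": [0, 0, 0], "twist": [0, 0, 6], "gripper": 0},
  {"translation": [0, 0, 0], "twist": [0, 0, 6], "gripper": 0},
  {"translation": [0, 0, 0], "twist": [0, 0, 6], "gripper": 0},
  {"translation": [0, 0, 0], "twist": [0, 0, 1], "gripper": 0},
])

```text
time_s: 7.83
ee_pos: [510.5, 284.7, 145.8]
ee_rot: [0.752, 0.659, -0.0, -0.0]
force: [0.8, -1.0, -1.6]
width: 0.136
finger_force: 40.0
```

>>> step_arm([
  {"translation": [0, 0, 0], "twist": [0, 0, 0], "gripper": 0},
  {"translation": [0, 0, 0], "twist": [0, 0, 0], "gripper": 0},
  {"translation": [0, 0, 0], "twist": [0, 0, 0], "gripper": 0},
  {"translation": [0, 0, 0], "twist": [0, 0, 0], "gripper": 0},
  {"translation": [0, 0, 0], "twist": [0, 0, 0], "gripper": 0},
  {"translation": [0, 0, 0], "twist": [0, 0, 0], "gripper": 0},
  {"translation": [0, 0, 0], "twist": [0, 0, 0], "gripper": 0},
  {"translation": [0, 0, 0], "twist": [0, 0, 0], "gripper": 0},
])

```text
time_s: 8.5
ee_pos: [510.5, 284.7, 145.8]
ee_rot: [0.751, 0.66, 0.0, 0.0]
force: [0.1, -0.4, -1.9]
width: 0.137
finger_force: 40.0
```

Both shows are done. I'm moving over to the stage for a closer look from two wrist viewpoints.

>>> step_arm([
  {"translation": [0, 0, -1.4], "twist": [0, 0, -2], "gripper": 0},
  {"translation": [0, 0, -3], "twist": [0, 0, -3], "gripper": 0},
  {"translation": [0, 0, -4], "twist": [0, 0, -3], "gripper": 0},
  {"translation": [0, 0, -4], "twist": [0, 0, -3], "gripper": 0},
  {"translation": [0, 0, -2], "twist": [0, 0, -3], "gripper": 0},
  {"translation": [0, 0, -1], "twist": [0, 0, 0], "gripper": 0},
  {"translation": [-1.2, -0.1, 0], "twist": [0, 0, 0], "gripper": 0},
  {"translation": [-2.4, -0.1, 0], "twist": [0, 0, 0], "gripper": 0},
])

```text
time_s: 9.17
ee_pos: [512.0, 249.4, 298.7]
ee_rot: [0.665, 0.747, -0.0, -0.001]
force: [0.3, -0.4, -2.9]
width: 0.132
finger_force: 40.0
```

>>> step_arm([
  {"translation": [-3.6, -0.1, 0], "twist": [0, 0, 0], "gripper": 0},
  {"translation": [-3.6, -0.1, 0], "twist": [0, 0, 0], "gripper": 0},
  {"translation": [-3.6, -0.1, 0], "twist": [0, 0, 0], "gripper": 0},
  {"translation": [-3.6, -0.1, 0], "twist": [0, 0, 0], "gripper": 0},
  {"translation": [-3.6, -0.1, 0], "twist": [0, 0, 0], "gripper": 0},
  {"translation": [-3.6, -0.1, 0], "twist": [0, 0, 0], "gripper": 0},
  {"translation": [-3.6, -0.1, 0], "twist": [0, 0, 0], "gripper": 0},
  {"translation": [-3.6, -0.1, 0], "twist": [0, 0, 0], "gripper": 0},
])

```text
time_s: 9.83
ee_pos: [536.1, -40.6, 296.6]
ee_rot: [0.666, 0.746, -0.001, -0.002]
force: [0.9, -0.7, -1.2]
width: 0.133
finger_force: 40.0
```

>>> step_arm([
  {"translation": [-3.6, -0.1, 0], "twist": [0, 0, 0], "gripper": 0},
  {"translation": [-3.6, -0.1, 0], "twist": [0, 0, 0], "gripper": 0},
  {"translation": [-3.6, -0.1, 0], "twist": [0, 0, 0], "gripper": 0},
  {"translation": [-3.6, -0.1, 0], "twist": [0, 0, 0], "gripper": 0},
  {"translation": [-3.6, -0.1, 0], "twist": [0, 0, 0], "gripper": 0},
  {"translation": [-3.6, -0.1, 0], "twist": [0, 0, 0], "gripper": 0},
  {"translation": [-3.6, -0.1, 0], "twist": [0, 0, 0], "gripper": 0},
  {"translation": [-3.6, -0.1, 0], "twist": [0, 0, 0], "gripper": 0},
])

```text
time_s: 10.5
ee_pos: [561.3, -327.1, 296.1]
ee_rot: [0.666, 0.746, -0.0, -0.003]
force: [0.9, 0.8, -1.4]
width: 0.135
finger_force: 40.0
```

>>> step_arm([
  {"translation": [-3, -0.1, 0], "twist": [0, 0, 0], "gripper": 0},
  {"translation": [-1, 0, 0], "twist": [0, 0, 0], "gripper": 0},
  {"translation": [0, 0, 0], "twist": [0, 0, 0], "gripper": 0},
  {"translation": [0, 0, 0], "twist": [0, 0, 0], "gripper": 0},
])

```text
time_s: 10.83
ee_pos: [565.5, -365.0, 296.9]
ee_rot: [0.666, 0.746, 0.0, -0.002]
force: [0.3, 0.6, -1.9]
width: 0.13
finger_force: 40.0
```

Run:
```python
from h import *
import pickle
o=arm.get_obs();im=cv2.cvtColor(arm.get_image("wrist"),cv2.COLOR_RGB2BGR);cv2.imwrite("pics/A.png",im);pickle.dump({k:o[k] for k in("ee_pos","ee_rot")},open("A.pkl","wb"))
print(o["ee_pos"],Ro.from_quat(o["ee_rot"]).as_matrix().round(3).tolist(),o["joint_pos"].round(2))
```

```text
[ 565.53720618 -364.97749256  296.94363976] [[-0.113, 0.994, -0.003], [0.994, 0.113, 0.003], [0.004, -0.003, -1.0]] [-0.69  0.31  1.32  0.    1.51 -0.8 ]
```

View pics/A.png

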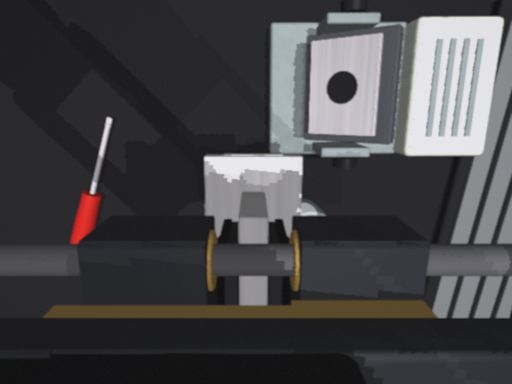

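Wrist view A shows the whole window plate, with corners at about (312,37), (382,33), (378,137) and (308,132), and the dark disc at (342,87). The second view comes after a 150 mm sideways shift.

>>> step_arm([
  {"translation": [0, 1.5, 0], "twist": [0, 0, 0], "gripper": 0},
  {"translation": [0, 3, 0], "twist": [0, 0, 0], "gripper": 0},
  {"translation": [0, 3.5, 0], "twist": [0, 0, 0], "gripper": 0},
  {"translation": [0, 3.5, 0], "twist": [0, 0, 0], "gripper": 0},
  {"translation": [0, 2.5, 0], "twist": [0, 0, 0], "gripper": 0},
  {"translation": [0, 1, 0], "twist": [0, 0, 0], "gripper": 0},
  {"translation": [0, 0, 0], "twist": [0, 0, 0], "gripper": 0},
  {"translation": [0, 0, 0], "twist": [0, 0, 0], "gripper": 0},
])

```text
time_s: 11.55
ee_pos: [716.1, -345.7, 298.9]
ee_rot: [0.664, 0.748, -0.0, -0.001]
force: [-0.1, -0.3, -1.7]
width: 0.136
finger_force: 40.0
```

Run:
```python
from h import *
import pickle
o=arm.get_obs();im=cv2.cvtColor(arm.get_image("wrist"),cv2.COLOR_RGB2BGR);cv2.imwrite("pics/B.png",im);pickle.dump({k:o[k] for k in("ee_pos","ee_rot")},open("B.pkl","wb"))
print(o["ee_pos"])
def find(n):
    im=cv2.imread(f"pics/{n}.png").astype(int);b,g,r=[im[...,i] for i in range(3)]
    # pinkish plate: red above green, bright
    m=((r-g>3)&(r>130)&(r<250)&(np.abs(r-b)<40)).astype(np.uint8)*255;m[150:]=0
    m=cv2.morphologyEx(cv2.morphologyEx(m,cv2.MORPH_CLOSE,np.ones((3,3))),cv2.MORPH_OPEN,np.ones((5,5)))
    c=max(cv2.findContours(m,cv2.RETR_EXTERNAL,cv2.CHAIN_APPROX_NONE)[0],key=cv2.contourArea);h=cv2.convexHull(c)
    q=cv2.approxPolyDP(h,6,True).reshape(-1,2);print(n,cv2.contourArea(c),q.tolist())
    d=(cv2.cvtColor(im.astype(np.uint8),cv2.COLOR_BGR2GRAY)<70).astype(np.uint8);fill=np.zeros_like(m);cv2.fillConvexPoly(fill,h,1)
    fill=cv2.erode(fill,np.ones((9,9)));ys,xs=np.nonzero(d&fill);print("disc",xs.mean(),ys.mean(),len(xs))
find("A");find("B")
a,b=[cv2.imread(f"pics/{n}.png") for n in "AB"]
cv2.imwrite("pics/AB.png",np.hstack([cv2.resize(a[20:150,290:400],(400,473)),cv2.resize(b[10:160,120:250],(400,473))]))
```

```text
[ 716.1345332  -345.70440464  298.9209002 ]
A 6565.5 [[382, 34], [374, 135], [310, 133], [311, 42]]
disc 341.6082621082621 86.8931623931624 702
B 4860.5 [[207, 37], [211, 135], [162, 133], [156, 43]]
disc 180.25099601593627 88.38047808764941 502
```

View pics/AB.png

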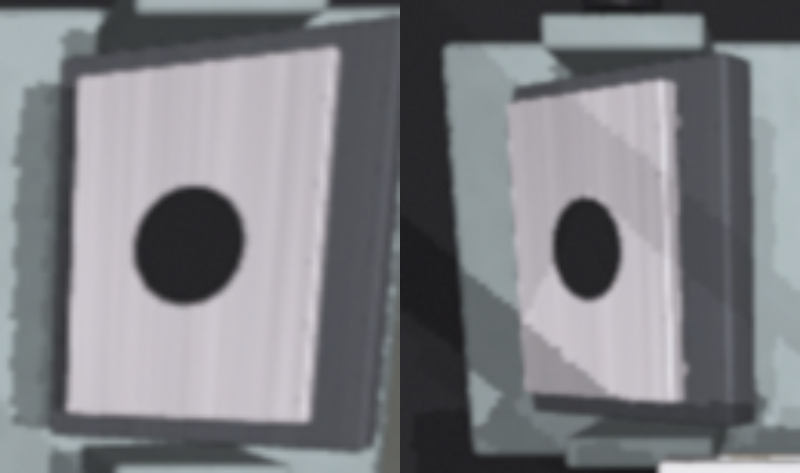

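The enlarged A|B crops show the pink plate corners and the disc clearly. In B the bright strip on the right is the plate's far side face, so I exclude it. I'll triangulate the corners and the disc.

Run:
```python
from h import *
import pickle
CA,CB=[cam("wrist",pickle.load(open(f"{n}.pkl","rb"))) for n in "AB"]
A=np.array([[311.5,40.6],[383,32.6],[375.3,136],[308.2,133.5]])-.36
B=np.array([[155.1,42],[205.8,35.4],[208.4,137.5],[160.6,134.3]])-.36
A=np.r_[A,[[341.6,86.9]]];B=np.r_[B,[[180.25,88.4]]]
P=lambda C:C[0]@np.c_[C[1].T,-C[1].T@C[2]]
X=cv2.triangulatePoints(P(CA),P(CB),A.T,B.T);X=(X[:3]/X[3]).T
print(X.round(1));print("reproj",(proj(CA,X)-A).round(1).tolist())
e=lambda i,j:np.linalg.norm(X[i]-X[j]);print("edges",e(0,1),e(1,2),e(2,3),e(3,0))
# order 0 low/left(+y) 1 high/left 2 high/right 3 low/right
M=np.array([[-33,44,0],[33,44,0],[33,-44,0],[-33,-44,0],[0,0,0]],float)
def rep(n,R,t):
    print(n,"centre",t.round(1),"slope",np.arctan2(R[2,0],np.hypot(*R[:2,0])).round(3),"normal tilt",np.arccos(R[2,2]).round(3),"yaw of slope",np.arctan2(-R[1,2],-R[0,2]).round(3),"yaw y",np.arctan2(-R[0,1],R[1,1]).round(3),"y level",R[2,1].round(3))
w=np.ones(5);c=X.mean(0);r,_=Ro.align_vectors(X-c,M-M.mean(0));rep("tri",r.as_matrix(),c)
for n,C,p in(("A",CA,A),("B",CB,B)):
    ok,rv,tv,er=cv2.solvePnPGeneric(M,p,C[0],None,flags=cv2.SOLVEPNP_IPPE)
    for a,b,q in zip(rv,tv,er): rep(n+str(q.round(2)),C[1]@cv2.Rodrigues(a)[0],C[2]+C[1]@b.ravel())
```

```text
[[ 605.9 -232.    81.5]
 [ 660.3 -226.6  120.6]
 [ 670.2 -313.1  123.2]
 [ 616.  -320.1   82.7]
 [ 637.7 -272.9  102.2]]
reproj [[-0.0, -0.1], [0.0, 0.2], [0.0, 0.0], [-0.0, -0.1], [-0.0, -0.1]]
edges 67.19721522914993 87.08457140279819 68.035262607148 88.63579276907005
tri centre [ 638.1 -272.9  102. ] slope 0.629 normal tilt 0.63 yaw of slope 0.085 yaw y 0.111 y level -0.019
A[0.22] centre [ 638.4 -273.   101.2] slope 0.557 normal tilt 0.557 yaw of slope 0.122 yaw y 0.121 y level 0.001
A[1.99] centre [ 639.6 -273.3  103.1] slope -0.07 normal tilt 0.115 yaw of slope 2.373 yaw y 0.143 y level 0.091
B[0.27] centre [ 637.9 -273.   100.8] slope 0.604 normal tilt 0.604 yaw of slope 0.111 yaw y 0.111 y level -0.0
B[4.37] centre [ 641.4 -273.1  105.1] slope -1.007 normal tilt 1.014 yaw of slope -3.098 yaw y 0.094 y level 0.081
```

>>> step_arm([
  {"translation": [0.8, -2, 0.1], "twist": [0, 0, 0], "gripper": 0},
  {"translation": [1.4, -3.4, 0.1], "twist": [0, 0, 0], "gripper": 0},
  {"translation": [1.4, -3.4, 0.1], "twist": [0, 0, 0], "gripper": 0},
  {"translation": [1.4, -3.4, 0.1], "twist": [0, 0, 0], "gripper": 0},
  {"translation": [1.4, -3.4, 0.1], "twist": [0, 0, 0], "gripper": 0},
  {"translation": [1.1, -2.6, 0.1], "twist": [0, 0, 0], "gripper": 0},
  {"translation": [0.7, -1.5, 0], "twist": [0, 0, 0], "gripper": 0},
  {"translation": [0, 0, 0], "twist": [0, 0, 0], "gripper": 0},
])

```text
time_s: 12.27
ee_pos: [506.9, -288.0, 294.7]
ee_rot: [0.666, 0.746, -0.0, -0.0]
force: [0.7, 0.1, -1.6]
width: 0.133
finger_force: 40.0
```

>>> step_arm([
  {"translation": [0, 0, 0], "twist": [-3.8, 0, 0], "gripper": 0},
  {"translation": [0, 0, 0], "twist": [-6, 0, 0], "gripper": 0},
  {"translation": [0, 0, 0], "twist": [-6, 0, 0], "gripper": 0},
  {"translation": [0, 0, 0], "twist": [-6, 0, 0], "gripper": 0},
  {"translation": [0, 0, 0], "twist": [-6, 0, 0], "gripper": 0},
  {"translation": [0, 0, 0], "twist": [-4, 0, 0], "gripper": 0},
  {"translation": [0, 0, 0], "twist": [-2, 0, 0], "gripper": 0},
  {"translation": [0, 0, 0], "twist": [0, 0, 0], "gripper": 0},
])

```text
time_s: 12.93
ee_pos: [509.0, -289.2, 292.9]
ee_rot: [0.637, 0.714, 0.217, 0.193]
force: [-0.2, -0.5, -1.2]
width: 0.131
finger_force: 40.0
```

```bash
cat > st.py <<'E'
from h import *
import pickle
from scipy.optimize import least_squares
CA,CB=[cam("wrist",pickle.load(open(f"{n}.pkl","rb"))) for n in "AB"]
A=np.array([[311.5,40.6],[383,32.6],[375.3,136],[308.2,133.5],[341.96,87.26]])-.36
B=np.array([[155.1,42],[205.8,35.4],[208.4,137.5],[160.6,134.3],[180.61,88.76]])-.36
M=np.array([[-33,44,0],[33,44,0],[33,-44,0],[-33,-44,0],[0,0,0]],float)
Rw=lambda th,ps:Ro.from_euler("ZY",[ps,-th]).as_matrix()
def res(p): 
    X=p[:3]+M@Rw(p[3],p[4]).T
    return np.r_[proj(CA,X)-A,proj(CB,X)-B].ravel()
s=least_squares(res,[638,-273,102,.59,.11]);W=s.x
def target(d,th=None,xoff=0.8,h=39.8):   # TCP pose with carrier underside d mm above the window
    R=Rw(th or W[3],W[4]);T=np.c_[R[:,1],R[:,0],-R[:,2]]
    return W[:3]+R[:,2]*(h+d)-T[:,0]*xoff,T
def delta(d,**k):
    o=arm.get_obs();p,T=target(d,**k);R=Ro.from_quat(o["ee_rot"]).as_matrix()
    print("shift cm",(R.T@(p-o["ee_pos"])/10).round(2),"twist deg",np.degrees(Ro.from_matrix(R.T@T).as_rotvec()).round(2),"force tool",(R.T@o["force"]).round(2),"t",o["time_s"])
    return o
E
python3 - <<'E'
from st import *
cov=np.linalg.inv(s.jac.T@s.jac)*2*s.cost/15
print(W.round(3),np.sqrt(np.diag(cov)).round(3),res(W).round(1))
o=delta(0);print(o["ee_pos"],o["joint_pos"].round(2),target(0)[0].round(1))
E
```

```text
[ 6.38287e+02 -2.73064e+02  1.01942e+02  5.96000e-01  1.16000e-01] [0.134 0.133 0.498 0.008 0.003] [ 0.3  0.  -0.  -0.2 -1.   0.4  0.2 -0.2  0.3  0.2 -0.5  0.2 -0.  -0.7
  0.5  0.2 -0.1 -0.1  0.5  0.2]
shift cm [ 0.05  0.18 19.13] twist deg [-0.34  0.05 -0.16] force tool [-0.44 -0.92  0.87] t 12.9333
[ 509.00985596 -289.22405333  292.87669691] [-0.92 -0.19  1.96  0.56  1.11 -1.22] [ 616.2 -276.4  134.9]
```

>>> step_arm([
  {"translation": [0.05, 0.18, 1.5], "twist": [-0.3, 0, -0.15], "gripper": 0},
  {"translation": [0, 0, 2.5], "twist": [0, 0, 0], "gripper": 0},
  {"translation": [0, 0, 3], "twist": [0, 0, 0], "gripper": 0},
  {"translation": [0, 0, 3], "twist": [0, 0, 0], "gripper": 0},
  {"translation": [0, 0, 3], "twist": [0, 0, 0], "gripper": 0},
  {"translation": [0, 0, 2], "twist": [0, 0, 0], "gripper": 0},
  {"translation": [0, 0, 1.2], "twist": [0, 0, 0], "gripper": 0},
  {"translation": [0, 0, 0.4], "twist": [0, 0, 0], "gripper": 0},
])

```text
time_s: 13.6
ee_pos: [604.7, -276.4, 154.9]
ee_rot: [0.635, 0.715, 0.219, 0.193]
force: [-0.7, 1.1, -2.2]
width: 0.132
finger_force: 40.0
```

>>> step_arm([
  {"translation": [0, 0, 0], "twist": [0, 0, 0], "gripper": 0},
  {"translation": [0, 0, 0], "twist": [0, 0, 0], "gripper": 0},
  {"translation": [0, 0, 0], "twist": [0, 0, 0], "gripper": 0},
  {"translation": [0, 0, 0], "twist": [0, 0, 0], "gripper": 0},
])

```text
time_s: 13.93
ee_pos: [604.8, -278.5, 159.0]
ee_rot: [0.635, 0.715, 0.219, 0.196]
force: [0.2, -1.2, -1.0]
width: 0.136
finger_force: 40.0
```

Run:
```python
from st import *
o=delta(0);print(o["ft_torque"].round(3),o["force"].round(2))
s_=cv2.cvtColor(arm.get_image("side"),cv2.COLOR_RGB2BGR);w=cv2.cvtColor(arm.get_image("wrist"),cv2.COLOR_RGB2BGR)
cv2.imwrite("pics/near.png",np.hstack([cv2.resize(s_[215:305,300:390],(400,400),interpolation=cv2.INTER_CUBIC),cv2.resize(w[60:260,156:356],(400,400))]))
```

```text
shift cm [ 0.08 -0.39  2.64] twist deg [0.03 0.11 0.17] force tool [-1.26 -0.46  0.85] t 13.9333
[-0.089  0.564  0.007] [ 0.25 -1.25 -0.96]
```

View pics/near.png

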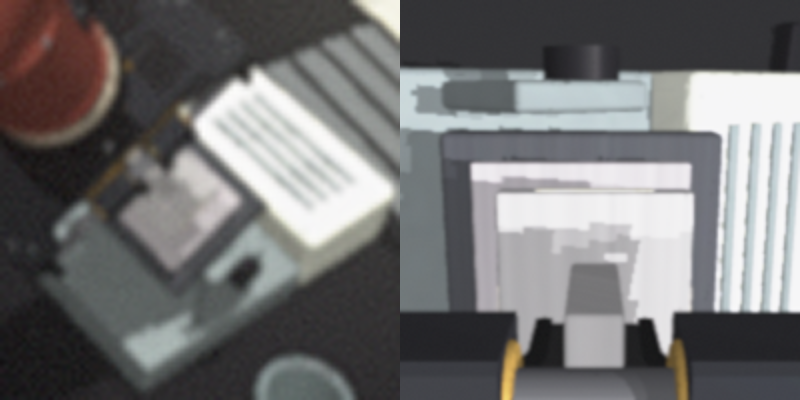

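The wrist crop shows the carrier square over the window and about 4 mm too far up the slope. That agrees with the computed shift y of -0.39 cm. I'll correct it and close to a 5 mm gap.

>>> step_arm([
  {"translation": [0.08, -0.2, 0.4], "twist": [0, 0.1, 0.2], "gripper": 0},
  {"translation": [0, -0.19, 0.5], "twist": [0, 0, 0], "gripper": 0},
  {"translation": [0, 0, 0.5], "twist": [0, 0, 0], "gripper": 0},
  {"translation": [0, 0, 0.5], "twist": [0, 0, 0], "gripper": 0},
  {"translation": [0, 0, 0.2], "twist": [0, 0, 0], "gripper": 0},
  {"translation": [0, 0, 0], "twist": [0, 0, 0], "gripper": 0},
  {"translation": [0, 0, 0], "twist": [0, 0, 0], "gripper": 0},
  {"translation": [0, 0, 0], "twist": [0, 0, 0], "gripper": 0},
])

```text
time_s: 14.7
ee_pos: [613.0, -276.0, 137.8]
ee_rot: [0.636, 0.714, 0.22, 0.194]
force: [0.5, 0.4, -1.2]
width: 0.137
finger_force: 40.0
```

Run:
```python
from st import *
o=delta(0);print(o["ft_torque"].round(3),o["force"].round(2),o["qvel"].round(3))
```

```text
shift cm [-0.08  0.09  0.42] twist deg [-0.05 -0.09 -0.06] force tool [ 0.37 -0.28  1.31] t 14.7
[-0.127  0.492 -0.001] [ 0.46  0.43 -1.24] [-0.004 -0.003  0.     0.001  0.     0.   ]
```

>>> step_arm([
  {"translation": [-0.04, 0.05, 0.1], "twist": [0, 0, 0], "gripper": 0},
  {"translation": [0, 0, 0.1], "twist": [0, 0, 0], "gripper": 0},
  {"translation": [0, 0, 0.1], "twist": [0, 0, 0], "gripper": 0},
  {"translation": [0, 0, 0.1], "twist": [0, 0, 0], "gripper": 0},
  {"translation": [0, 0, 0], "twist": [0, 0, 0], "gripper": 0},
  {"translation": [0, 0, 0], "twist": [0, 0, 0], "gripper": 0},
])

```text
time_s: 15.2
ee_pos: [615.5, -276.0, 134.6]
ee_rot: [0.636, 0.714, 0.22, 0.194]
force: [-0.6, -0.2, -1.1]
width: 0.135
finger_force: 40.0
```

Run:
```python
from st import *
o=delta(0);print(o["ft_torque"].round(3))
```

```text
shift cm [-0.05  0.06  0.01] twist deg [-0.06 -0.09 -0.07] force tool [-0.17 -1.09  0.57] t 15.2
[-0.133  0.567 -0.032]
```

>>> step_arm([
  {"translation": [0, 0, 0.1], "twist": [0, 0, 0], "gripper": 0},
  {"translation": [0, 0, 0], "twist": [0, 0, 0], "gripper": 0},
  {"translation": [0, 0, 0], "twist": [0, 0, 0], "gripper": 0},
  {"translation": [0, 0, 0], "twist": [0, 0, 0], "gripper": 0},
])

```text
time_s: 15.53
ee_pos: [616.1, -276.0, 134.0]
ee_rot: [0.636, 0.714, 0.22, 0.194]
force: [-2.2, 0.4, 0.2]
width: 0.135
finger_force: 40.0
```

Run:
```python
from st import *
o=delta(0);print(o["ft_torque"].round(3))
```

```text
shift cm [-0.05  0.05 -0.07] twist deg [-0.05 -0.09 -0.06] force tool [ 0.62 -1.64 -1.38] t 15.5333
[-0.077  0.625  0.01 ]
```

>>> step_arm([
  {"translation": [0, 0, 0.1], "twist": [0, 0, 0], "gripper": 0},
  {"translation": [0, 0, 0.1], "twist": [0, 0, 0], "gripper": 0},
  {"translation": [0, 0, 0], "twist": [0, 0, 0], "gripper": 0},
  {"translation": [0, 0, 0], "twist": [0, 0, 0], "gripper": 0},
  {"translation": [0, 0, 0], "twist": [0, 0, 0], "gripper": 0},
])

```text
time_s: 15.95
ee_pos: [617.2, -275.9, 132.3]
ee_rot: [0.636, 0.714, 0.22, 0.194]
force: [-3.5, 0.5, 2.0]
width: 0.137
finger_force: 40.0
```

Run:
```python
from st import *
o=delta(0);print(o["ft_torque"].round(3))
for i in range(6): arm.get_image("wrist"); delta(0)
```

```text
shift cm [-0.05  0.05 -0.27] twist deg [-0.05 -0.09 -0.06] force tool [ 0.89 -1.68 -3.54] t 15.95
[-0.003  0.652  0.11 ]
shift cm [-0.04  0.05 -0.27] twist deg [-0.05 -0.08 -0.07] force tool [ 0.66 -1.77 -3.56] t 16.0
shift cm [-0.04  0.05 -0.27] twist deg [-0.05 -0.08 -0.07] force tool [-0.03 -1.63 -3.77] t 16.05
shift cm [-0.04  0.05 -0.27] twist deg [-0.05 -0.08 -0.06] force tool [ 0.53 -1.87 -3.9 ] t 16.1
shift cm [-0.04  0.05 -0.27] twist deg [-0.05 -0.08 -0.07] force tool [ 0.76 -2.42 -3.56] t 16.15
shift cm [-0.04  0.05 -0.28] twist deg [-0.05 -0.08 -0.07] force tool [ 1.05 -1.14 -3.12] t 16.2
shift cm [-0.04  0.05 -0.28] twist deg [-0.05 -0.08 -0.07] force tool [ 0.32 -1.64 -3.51] t 16.25
```

>>> step_arm([
  {"translation": [0, 0, 0.06], "twist": [0, 0, 0], "gripper": 0},
  {"translation": [0, 0, 0.06], "twist": [0, 0, 0], "gripper": 0},
  {"translation": [0, 0, 0], "twist": [0, 0, 0], "gripper": 0},
  {"translation": [0, 0, 0], "twist": [0, 0, 0], "gripper": 0},
  {"translation": [0, 0, 0], "twist": [0, 0, 0], "gripper": 0},
  {"translation": [0, 0, 0], "twist": [0, 0, 0], "gripper": 0},
  {"translation": [0, 0, 0], "twist": [0, 0, 0], "gripper": 0},
  {"translation": [0, 0, 0], "twist": [0, 0, 0], "gripper": 0},
])

```text
time_s: 16.92
ee_pos: [617.9, -275.8, 131.3]
ee_rot: [0.636, 0.714, 0.22, 0.194]
force: [-4.8, -0.5, 2.6]
width: 0.13
finger_force: 40.0
```

Run:
```python
from st import *
for i in range(4): w=arm.get_image("wrist"); o=delta(0)
print(o["ft_torque"].round(3),o["finger_force"])
w=cv2.cvtColor(w,cv2.COLOR_RGB2BGR);cv2.imwrite("pics/end.png",cv2.resize(w[60:260,131:381],(750,600)))
```

```text
shift cm [-0.04  0.05 -0.4 ] twist deg [-0.05 -0.08 -0.07] force tool [ 0.62 -1.7  -3.96] t 16.9667
shift cm [-0.05  0.05 -0.4 ] twist deg [-0.05 -0.08 -0.07] force tool [ 0.14 -2.07 -4.71] t 17.0167
shift cm [-0.04  0.05 -0.4 ] twist deg [-0.05 -0.08 -0.07] force tool [ 0.98 -1.83 -5.21] t 17.0667
shift cm [-0.04  0.05 -0.4 ] twist deg [-0.05 -0.08 -0.07] force tool [ 0.89 -1.46 -4.18] t 17.1167
[-0.029  0.662  0.142] 40.00063410960138
```

View pics/end.png

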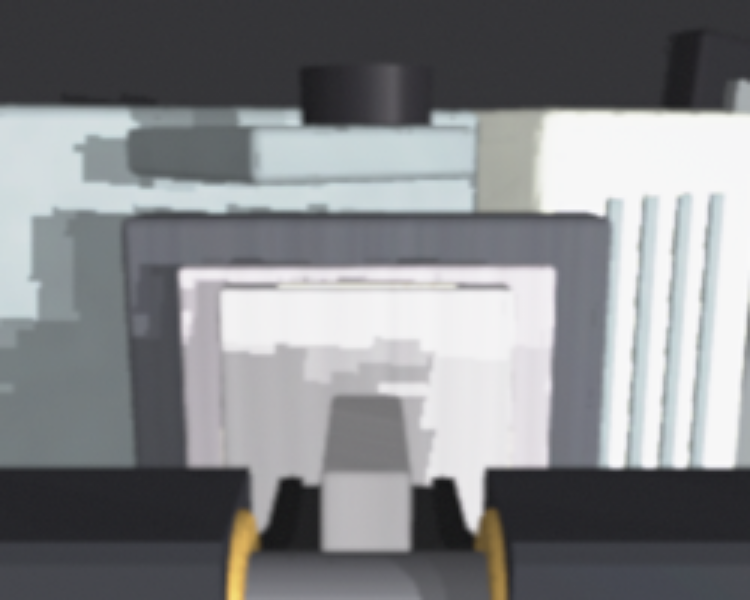

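The final view shows the carrier centred on the window: carrier x 221–511 inside plate x 180–555, with an end margin of about 4 mm. The press is about 5.6 N, which puts the window in about 3.3 mm. I'm handing the job in.

```bash
python3 -c "
from station import arm
print(arm.sign_off())"
```

```text
the job is handed in; nothing more can be done
None
```

I handed the job in at about 17 s with both reader shows done. The carrier is gripped at 40 N and lies centred on the window, pressed in about 3.3 mm at about 5.6 N; the verdict was not shown.

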